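# Fill the last pocket of the propagator and hold its cover half open for misting

## Robot

A 6-joint arm with a two-finger parallel gripper is mounted at the origin on the work surface. World frame = base frame: x ahead of the robot, y to its left, z up, the work surface at z = 0. Lengths are in mm, angles in rad, forces in N, time in s.
With the tool pointing down it reaches from about 350 to 775 mm from the base axis. Payload 7.3 kg.
Tool frame: the origin (TCP) lies at the very end of the fingers, on their centre line; the grasp point (between the pads) lies bot.grasp_offset behind it (bot.grasp_offset is the distance from the TCP to the grasp point, in mm); z points along the fingers, y is the line along which they close (so a half turn about z gives the same grasp; the last joint's range is limited). The gripper opens to 92 mm and grips with 3 to 60 N. Pads are 19 mm wide; open, the fingers measure 130 mm over their backs; the gripper's body (75 mm by 190 mm) begins 47 mm behind the grasp point.
Start: joints at [-1.465, 0.342, 1.524, -0, 1.275, -0.146], TCP at [130.824, -508.458, 226.741] pointing down, gripper open.
Joint ranges: [-2.53, 2.53], [-0.77, 2.02], [0.04, 2.7], [-1, 4.14], [0.28, 2.66], [-3.11, 3.11]. Speed limits (rad/s): [2.57, 2.57, 3.14, 3.14, 3.14, 3.14].

## Interface

Orientations are given as [roll, pitch, yaw] about the fixed x, y, z axes, in that order (R = Rz(yaw) Ry(pitch) Rx(roll)).
In Python, from plant import bot gives the robot as it stands. The module is installed in compiled form; this text tells all that it offers.
- The arm moves only by the shell command python3 -m handwheel 'ROWS'. ROWS is JSON, a list of rows, each an object of numbers: "claw": the finger opening in mm, from 0 to 91.8; "dx", "dy", "dz": the shift along the tool's x, y, z in mm; "rx", "ry", "rz": the turn, a rotation vector about the tool's x, y, z in rad. A call has 1 to 10 rows; each row shifts and turns the commanded pose from where the row before left it, along the tool's axes as they then stand; what a row does not reach is not made up. A row lasts 1/10 s, in which the tool goes at most 50 mm and 8.59 degrees, less where a joint would pass 70% of its speed; a pose out of reach is approached as far as the arm can. A call is refused whole if a number of a shift passes 50 or a number of a turn 0.15, either way. A call with a gripper value outside its range is refused whole. The fingers move at their own pace and stop on an object; the grip force is fixed at half the most. Time passes only in rows, so rows that do not move let the fingers close. It gives the time, the measured TCP pose, the force and the opening at its end, in the units of the state.
- bot.get_obs(): the state, without advancing time (a new reading comes with each control period).
- bot.capture(name): name is "side" or "top" or "wrist"; returns a dict with "frame" (384x512x3 uint8, red, green, blue), "camera_matrix" (3x3 intrinsics, pixels), "view" (4x4, takes a point from world to camera coordinates); the wrist camera has in their place "mount" (4x4, takes a point from camera to tool coordinates, whose origin is the TCP and whose axes are the flange's). Camera axes: x right, y down, z forward; pixel columns grow to the right and rows downward; lengths in mm; the calibration is good to about 2 mm. A picture is of the moment at which its call begins: read the wrist's pose just before it. There is no depth.
- bot.close_job(): hands the job in, once; it reports no verdict.
The state is a dict: "time": time; "joint_positions": joint angles; "dq": joint speeds; "tau": joint torques, N m; "tool_pos": TCP position; "tcp_rot": TCP orientation; "contact_force": force on the tool from outside, world axes, zero at the start; "moment": the same for the moment, N m; "grip_width": finger opening in mm.
Only numpy, scipy, OpenCV 4.12 (cv2) and the standard library are available. Lean on these libraries where they do the work, as an engineer would, in place of code of your own. Each camera call takes 0.05 s, during which the arm holds its last target. There are 200 camera calls.

## Task

Set the loose round peat pellet flat on the bottom of the one empty pocket of the propagator. Then take the clear cover, which is leaning back open, bring it forward under control so that it neither falls free nor shuts, and stop it 45 degrees above closed; your program finishes with the gripper holding the cover steady at that angle, because on its own it would fall shut and I am about to mist the pellets under it. Leave the other pellets and all the other things on the bench where they are.

Things in the scene. Friction and masses are not known exactly. Their poses are not given: they have to be found in the camera images.
- propagator: Black propagator base, fixed, 200 mm (its x) by 260 mm (its y), front to its -x; origin at the centre of its underside. Outer rim 50 mm high, 6 mm thick; inside, the flat tray top is 40 mm above the bench, with six round pockets at x = -35, +35 mm, y = -70, 0, +70 mm, each 48 mm wide (1.5 mm chamfer), 8 mm deep. Five hold a pellet that stands 8 mm proud of the tray.
- pocket: The one empty pocket, any of the six; origin at the centre of its floor, 32 mm above the bench, z up, x and y as the propagator's. When the cover is leaning back its inside rises behind the far row, 67 mm or more beyond the centres of that row's pockets.
- pellet: The loose dry peat pellet, a rigid brown disc 45 mm in diameter and 16 mm thick, about 22 g, lying flat on the bench to the left of the propagator; origin at the centre of its underside, z up.
- cover (a joint): Hinge angle of the clear cover, rad: 0 closed, 0.785 at 45 degrees, 1.745 (100 degrees) leaning back open on its stop, where it starts. Free hinge, no spring; 0.36 to 0.57 kg; falls open above about 1.3 rad, shut below. The axis runs through cover_hinge along the propagator's y; opening lifts the front edge up, then over away from the robot.
- cover_hinge (a point): Middle of the hinge axis: propagator x = +104 mm, y = 0, 53 mm above the bench; turns with the cover. The cover is a clear dome with a grey rim flange: closed it reaches 207 mm from the hinge axis toward the propagator's -x, 260 mm wide in y, 55 mm high above the axis.
- cover_handle (a point): Middle of the cover's grey pull bar: round, 10 mm thick, 104 mm long, parallel to the hinge axis, on two end posts (47 mm either side of its middle), 30 mm off the cover's front wall. With the cover closed it lies 236 mm from the hinge axis toward -x and 28 mm above it. It is 281 mm above the bench at the start, 240 mm at 45 degrees, and can turn between the finger pads.
- seated1: One of the five pellets already in the tray, like the loose one; origin at the centre of its underside, on its pocket's floor. Leave it there.
- seated2: One of the five pellets already in the tray, like the loose one; origin at the centre of its underside, on its pocket's floor. Leave it there.
- seated3: One of the five pellets already in the tray, like the loose one; origin at the centre of its underside, on its pocket's floor. Leave it there.
- seated4: One of the five pellets already in the tray, like the loose one; origin at the centre of its underside, on its pocket's floor. Leave it there.
- seated5: One of the five pellets already in the tray, like the loose one; origin at the centre of its underside, on its pocket's floor. Leave it there.
- starter_cube: Loose square grey-beige growing cube, 40 mm each way; origin under its centre. Bystander, behind the pellet.
- clay_pot: Loose terracotta pot of seedlings, 84 mm wide, 80 mm high (115 mm with leaves); origin under its centre. Bystander at the left.
- sprayer: Loose white spray bottle, 76 mm wide, about 205 mm high; origin under its centre. Bystander at the far left.
- dibber: Loose wooden dibber lying at the right, 175 mm long, 24 mm thick; origin near its middle. Bystander.
- trowel: Loose hand trowel lying at the right, 300 mm long, handle toward its -x; origin near the neck. Bystander.
- pot_stack: Loose stack of black square pots, 74 mm wide, 116 mm high, at the far right; origin under its centre. Bystander.
- saucer: Loose terracotta saucer, 110 mm wide, 18 mm high, at the near left; origin under its centre. Bystander.
Mind the look-alikes: they are no part of the job. Leave any red, turquoise or yellow look-alike of the pellet alone.

How it is judged:
By the outcome, as a careful person would: the job done as asked, in the order asked, and still so for the second after the job is handed in, while the arm keeps its last pose, push and grip.
It also fails if it takes over 58 s, if anything falls off the work surface, if the arm or the gripper's body presses on something with over 40 N, if the wrist force passes 120 N, or if a joint passes its speed limit or range.

## Working session

There is one attempt and no reset: what is moved stays moved. The work goes in short steps, Python scripts to look and compute and a shell command to move; the robot and the scene stay as the last step left them, time stands still between calls to the robot, and variables do not carry over. Pictures are saved under pics/ and viewed, on a budget of 10 in all, crops included, one or two more only if the job needs it, and the job is handed in when it is done.

```bash
mkdir -p pics; cat > h.py <<'E'
import numpy as np, cv2
from plant import bot
from scipy.spatial.transform import Rotation as R
def snap(n,f):
    d=bot.capture(n); cv2.imwrite('pics/'+f,d['frame'][:,:,::-1]); np.savez('pics/'+f[:-4],**{k:np.array(v) for k,v in d.items()}); return d
def tcp():
    o=bot.get_obs(); T=np.eye(4); T[:3,3]=o['tool_pos']; T[:3,:3]=R.from_euler('xyz',o['tcp_rot']).as_matrix(); return T
def ray(d,u,v,T=None):
    M=np.array(d['mount']) if 'mount' in d else None
    C=np.linalg.inv(d['view']) if M is None else T@M
    r=C[:3,:3]@np.linalg.solve(np.array(d['camera_matrix']),[u,v,1.]); return C[:3,3],r
def onz(d,u,v,z,T=None):
    c,r=ray(d,u,v,T); return c+r*(z-c[2])/r[2]
def proj(d,p):
    q=np.array(d['view'])@np.append(p,1); q=np.array(d['camera_matrix'])@q[:3]; return q[:2]/q[2]
E
python3 - <<'E'
from h import *
o=bot.get_obs(); print(o,bot.grasp_offset)
for n in('top','side'):
    d=snap(n,n+'0.png'); print(n,np.linalg.inv(d['view'])[:3].round(2),d['camera_matrix'])
a=cv2.imread('pics/top0.png');cv2.imwrite('pics/top0b.png',cv2.resize(a,(800,600),interpolation=cv2.INTER_CUBIC))
a=cv2.imread('pics/side0.png');cv2.imwrite('pics/side0b.png',cv2.resize(a,(800,600),interpolation=cv2.INTER_CUBIC))
E
```

```text
{'time': 0.0, 'joint_positions': array([-1.46502377e+00,  3.42722791e-01,  1.52501437e+00,  1.22960889e-05,
        1.27540060e+00, -1.46050821e-01]), 'dq': array([-0.00038181, -0.00031107,  0.00035059,  0.00097705, -0.00070482,
        0.00122211]), 'tau': array([-1.29796455e-03, -4.31247103e+01, -2.44223410e+01,  7.15252245e-02,
        5.58954547e-02, -1.22830161e-04]), 'tool_pos': array([ 130.77038931, -508.03303183,  226.04585446]), 'tcp_rot': array([-3.14006570e+00, -2.36495918e-04,  2.51819609e-01]), 'contact_force': array([-0.06836294,  0.44907783, -0.02274521]), 'moment': array([-0.03352015, -0.01936558,  0.01345652]), 'grip_width': 91.79659707378434} 18.8
top [[-1.00000e-02 -9.90000e-01  1.20000e-01  3.25150e+02]
 [-1.00000e+00  1.00000e-02 -3.00000e-02 -1.30600e+01]
 [ 3.00000e-02 -1.20000e-01 -9.90000e-01  1.46765e+03]] [[475.34203734   0.         247.1699173 ]
 [  0.         475.34203734 184.98516673]
 [  0.           0.           1.        ]]
side [[-9.60000e-01 -1.40000e-01  2.30000e-01  2.24610e+02]
 [-2.70000e-01  4.90000e-01 -8.30000e-01  1.01078e+03]
 [ 1.00000e-02 -8.60000e-01 -5.10000e-01  7.02430e+02]] [[415.30425345   0.         257.36871661]
 [  0.         415.30425345 194.24608807]
 [  0.           0.           1.        ]]
```

View pics/top0b.png

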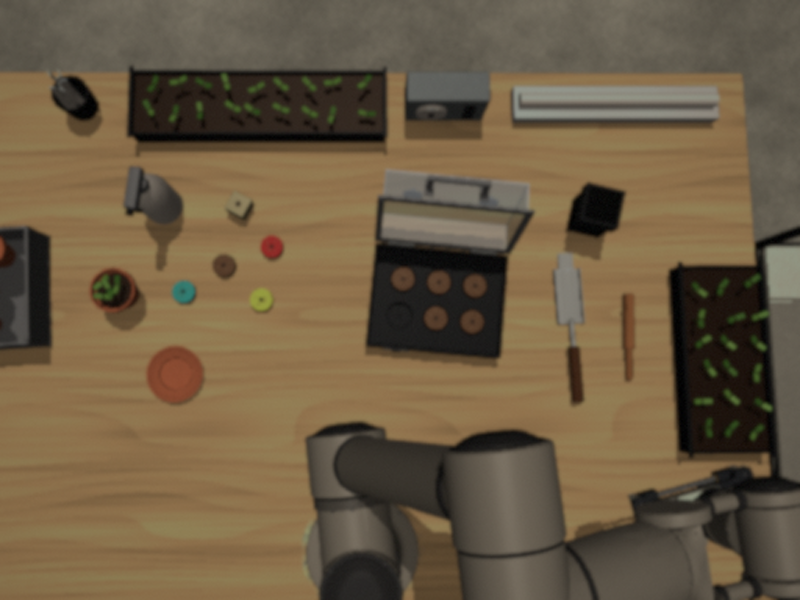

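View pics/side0b.png

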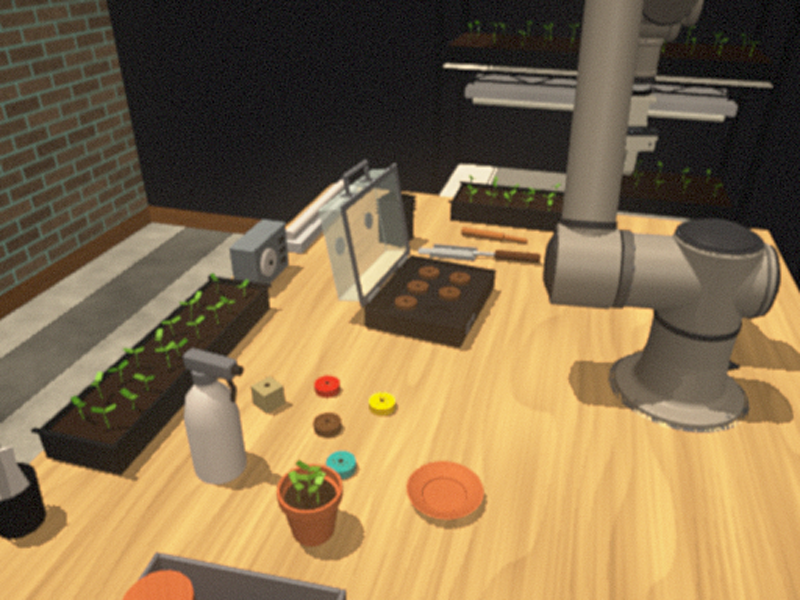

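The top view (800×600 scale) shows the loose brown pellet at (224,266), with red, turquoise and yellow look-alikes around it. The seated pellets are at (403,279), (439,282), (475,286), (436,318) and (471,321). The empty pocket is front-left at (399,315), and the cover handle is at about (459,187). I'll refine these with masks.

```bash
python3 - <<'E'
from h import *
d=dict(np.load('pics/top0.npz')); s=dict(np.load('pics/side0.npz'))
im=d['frame']; k=512/800
hsv=cv2.cvtColor(im,cv2.COLOR_RGB2HSV)
def blob(u,v,rad=9):
    u*=k;v*=k
    yy,xx=np.mgrid[:384,:512]
    m=((xx-u)**2+(yy-v)**2<rad**2)
    f=im.astype(int)
    return m,f
def cen(u,v,z,kind):
    m,f=blob(u,v,11)
    if kind=='seat': mm=m&(f[...,0]-f[...,2]>20)
    else: mm=m&(f.sum(2)<200)
    y,x=np.nonzero(mm); return len(x),onz(d,x.mean(),y.mean(),z)
print('pix',im[int(266*k),int(226*k)+2],im[int(255*k),int(200*k)])
print('pellet',cen(224,266,16,'p'))
P=[];L=[(35,70),(35,0),(35,-70),(-35,0),(-35,-70)]
for u,v in[(403,279),(439,282),(475,286),(436,318),(471,321)]:
    n,p=cen(u,v,48,'seat');print(n,p.round(1));P.append(p[:2])
P=np.array(P);L=np.array(L,float)
a=P-P.mean(0);b=L-L.mean(0)
th=np.arctan2((b[:,0]*a[:,1]-b[:,1]*a[:,0]).sum(),(a*b).sum())
Rm=np.array([[np.cos(th),-np.sin(th)],[np.sin(th),np.cos(th)]])
o=P.mean(0)-Rm@L.mean(0)
print('prop',o,th,'res',(P-(L@Rm.T+o)).round(1).tolist())
print('pocket',o+Rm@[-35,70])
for ang in(100,45):
    A=np.radians(ang);x=-(236*np.cos(A)-28*np.sin(A)); z=53+236*np.sin(A)+28*np.cos(A)
    # closed: vec (-236,28); opening rotates -x up
    x=-236*np.cos(A)+28*np.sin(A)
    h=np.append(o+Rm@[104+x,0],z);print(ang,'handle',h,proj(d,h)/k,proj(s,h)/k)
print('pellet via side', onz(s,328*k,421*k,16))
for n,u,v,z in(('cube',240,206,40),('red',272,246,16),('turq',184,292,16),('yel',261,300,16),('pot',113,289,80)): print(n,onz(d,u*k,v*k,z).round())
E
```

```text
pix [86 62 44] [146 125  84]
pellet (139, array([548.11082611, 266.03195218,  16.        ]))
191 [518.6 -82.3  48. ]
192 [ 511.7 -151.8   48. ]
187 [ 504.  -221.4   48. ]
192 [ 442.1 -144.6   48. ]
192 [ 434.2 -214.2   48. ]
prop [ 476.63563996 -148.18294741] -0.1052615203783303 res [[-0.2, -0.0], [0.2, 0.0], [-0.1, 0.1], [0.3, -0.1], [-0.2, -0.1]]
pocket [449.18406795 -74.89303546]
100 handle [ 648.23615242 -166.3128876   280.55248074] [459.00691722 180.46917477] [353.55572967 169.09295557]
45 handle [ 433.79586222 -143.6568385   239.67619023] [445.18937458 312.77000444] [456.29849304 204.07007687]
pellet via side [547.30621326 270.86917074  16.        ]
cube [664. 233.  40.]
red [589. 173.  16.]
turq [498. 344.  16.]
yel [481. 193.  16.]
pot [497. 459.  80.]
```

```bash
python3 -m handwheel '[{"dx":34,"dy":-33},{"dx":34,"dy":-33},{"dx":34,"dy":-33},{"dx":34,"dy":-33},{"dx":34,"dy":-33},{"dx":34,"dy":-33},{"dx":34,"dy":-33},{"dx":34,"dy":-33},{"dx":34,"dy":-33},{"dx":34,"dy":-33}]'
python3 -m handwheel '[{"rz":-0.143},{"rz":-0.143},{"rz":-0.143},{}]'
python3 - <<'E'
from h import *
s=dict(np.load('pics/side0.npz'));k=.64
print('sprayer base approx',onz(s,218*k,458*k,0)); print(bot.get_obs()['joint_positions'])
E
```

```text
sprayer base approx [684.34650007 379.23404743   0.        ]
[-1.46498285e+00  3.42609954e-01  1.52490899e+00 -1.09359704e-05
  1.27542829e+00 -1.45991343e-01]invalid input at $[0]: expected keys claw, dx, dy, dz, rx, ry, rz
invalid input at $[0]: expected keys claw, dx, dy, dz, rx, ry, rz
```

```bash
python3 -m handwheel '[{"claw":91,"dx":34,"dy":-33,"dz":0,"rx":0,"ry":0,"rz":0},{"claw":91,"dx":34,"dy":-33,"dz":0,"rx":0,"ry":0,"rz":0},{"claw":91,"dx":34,"dy":-33,"dz":0,"rx":0,"ry":0,"rz":0},{"claw":91,"dx":34,"dy":-33,"dz":0,"rx":0,"ry":0,"rz":0},{"claw":91,"dx":34,"dy":-33,"dz":0,"rx":0,"ry":0,"rz":0},{"claw":91,"dx":34,"dy":-33,"dz":0,"rx":0,"ry":0,"rz":0},{"claw":91,"dx":34,"dy":-33,"dz":0,"rx":0,"ry":0,"rz":0},{"claw":91,"dx":34,"dy":-33,"dz":0,"rx":0,"ry":0,"rz":0},{"claw":91,"dx":34,"dy":-33,"dz":0,"rx":0,"ry":0,"rz":0},{"claw":91,"dx":34,"dy":-33,"dz":0,"rx":0,"ry":0,"rz":0}]'
python3 -m handwheel '[{"claw":91,"dx":0,"dy":0,"dz":0,"rx":0,"ry":0,"rz":-0.143},{"claw":91,"dx":0,"dy":0,"dz":0,"rx":0,"ry":0,"rz":-0.143},{"claw":91,"dx":0,"dy":0,"dz":0,"rx":0,"ry":0,"rz":-0.143},{"claw":91,"dx":0,"dy":0,"dz":0,"rx":0,"ry":0,"rz":0}]'
```

```text
time: 1.1
tool_pos: [378.4, -102.3, 226.7]
tcp_rot: [3.141, -0.0, 0.252]
contact_force: [0.9, -1.3, -1.1]
grip_width: 90.8
time: 1.5
tool_pos: [377.7, -103.8, 226.5]
tcp_rot: [-3.141, 0.0, 0.683]
contact_force: [-0.6, -0.4, 0.0]
grip_width: 90.9
```

```bash
python3 -m handwheel '[{"claw":91,"dx":36.5,"dy":-18,"dz":5,"rx":0,"ry":0,"rz":0},{"claw":91,"dx":36.5,"dy":-18,"dz":5,"rx":0,"ry":0,"rz":0},{"claw":91,"dx":36.5,"dy":-18,"dz":5,"rx":0,"ry":0,"rz":0},{"claw":91,"dx":36.5,"dy":-18,"dz":5,"rx":0,"ry":0,"rz":0},{"claw":91,"dx":36.5,"dy":-18,"dz":5,"rx":0,"ry":0,"rz":0},{"claw":91,"dx":36.5,"dy":-18,"dz":5,"rx":0,"ry":0,"rz":0},{"claw":91,"dx":36.5,"dy":-18,"dz":5,"rx":0,"ry":0,"rz":0},{"claw":91,"dx":36.5,"dy":-18,"dz":5,"rx":0,"ry":0,"rz":0},{"claw":91,"dx":36.5,"dy":-18,"dz":5,"rx":0,"ry":0,"rz":0},{"claw":91,"dx":36.5,"dy":-18,"dz":5,"rx":0,"ry":0,"rz":0}]'
python3 -m handwheel '[{"claw":91,"dx":0,"dy":0,"dz":0,"rx":0,"ry":0,"rz":0},{"claw":91,"dx":0,"dy":0,"dz":0,"rx":0,"ry":0,"rz":0}]'
python3 - <<'E'
from h import *
T=tcp(); d=snap('wrist','w1.png'); np.save('pics/w1T.npy',T)
print(d['mount'].round(3) if hasattr(d['mount'],'round') else d['mount'])
M=np.linalg.inv(T@np.array(d['mount']));p=M@[548,267,16,1];q=np.array(d['camera_matrix'])@p[:3];print(q[:2]/q[2])
E
```

```text
time: 2.5
tool_pos: [548.7, 266.8, 176.1]
tcp_rot: [-3.142, 0.001, 0.676]
contact_force: [1.2, -1.0, 0.2]
grip_width: 91.0
time: 2.7
tool_pos: [547.9, 265.7, 175.6]
tcp_rot: [-3.141, 0.002, 0.679]
contact_force: [0.1, -0.0, 0.3]
grip_width: 90.8
[[-1.00000e-03 -9.57000e-01 -2.91000e-01  7.90630e+01]
 [ 1.00000e+00 -1.00000e-03  0.00000e+00 -7.50000e-02]
 [-0.00000e+00 -2.91000e-01  9.57000e-01 -1.58352e+02]
 [ 0.00000e+00  0.00000e+00  0.00000e+00  1.00000e+00]]
[253.37745438 176.947854  ]
```

View pics/w1.png

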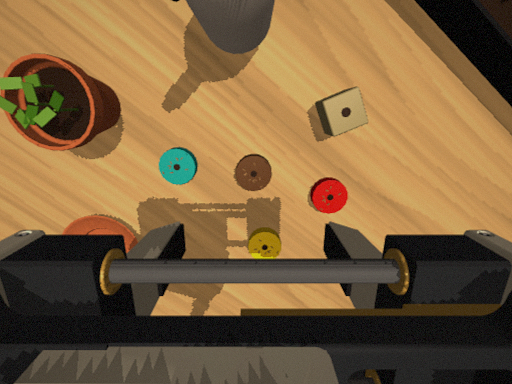

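The pellet is centred at about (253,173). The turquoise decoy lies on the closing line at (178,166), so I'll go in with the fingers opened only to 66 mm.

```bash
python3 - <<'E'
from h import *
d=dict(np.load('pics/w1.npz'));T=np.load('pics/w1T.npy')
hsv=cv2.cvtColor(d['frame'],cv2.COLOR_RGB2HSV);f=d['frame'].astype(int)
m=((f.sum(2)<270)).astype('uint8');m[:150]=0;m[197:]=0;m[:,:228]=0;m[:,280:]=0
n,l,st,c=cv2.connectedComponentsWithStats(m);i=1+np.argmax(st[1:,4]);print(st[i],c[i])
p=onz(d,*c[i],16,T);print(p);print('tool',T[:3,:3].T@(p-T[:3,3]))
E
```

```text
[ 234  154   37   37 1047] [252.67526266 172.0773639 ]
[552.22406098 271.49748833  16.        ]
tool [  7.31294533  -1.68276172 159.55318277]
```

```bash
python3 -m handwheel '[{"claw":66,"dx":3.5,"dy":-0.8,"dz":30,"rx":0,"ry":0,"rz":0},{"claw":66,"dx":3.5,"dy":-0.8,"dz":30,"rx":0,"ry":0,"rz":0},{"claw":66,"dx":0,"dy":0,"dz":30,"rx":0,"ry":0,"rz":0},{"claw":66,"dx":0,"dy":0,"dz":30,"rx":0,"ry":0,"rz":0},{"claw":66,"dx":0,"dy":0,"dz":20,"rx":0,"ry":0,"rz":0},{"claw":66,"dx":0,"dy":0,"dz":15,"rx":0,"ry":0,"rz":0},{"claw":66,"dx":0,"dy":0,"dz":12,"rx":0,"ry":0,"rz":0},{"claw":66,"dx":0,"dy":0,"dz":0,"rx":0,"ry":0,"rz":0},{"claw":66,"dx":0,"dy":0,"dz":0,"rx":0,"ry":0,"rz":0}]'
```

```text
time: 3.65
tool_pos: [553.2, 271.0, 10.4]
tcp_rot: [3.141, -0.001, 0.68]
contact_force: [-0.4, -0.4, -0.3]
grip_width: 65.8
```

```bash
python3 -m handwheel '[{"claw":66,"dx":0,"dy":0,"dz":1,"rx":0,"ry":0,"rz":0},{"claw":40,"dx":0,"dy":0,"dz":0,"rx":0,"ry":0,"rz":0},{"claw":40,"dx":0,"dy":0,"dz":0,"rx":0,"ry":0,"rz":0},{"claw":40,"dx":0,"dy":0,"dz":0,"rx":0,"ry":0,"rz":0},{"claw":40,"dx":0,"dy":0,"dz":0,"rx":0,"ry":0,"rz":0},{"claw":40,"dx":0,"dy":0,"dz":0,"rx":0,"ry":0,"rz":0},{"claw":40,"dx":0,"dy":0,"dz":0,"rx":0,"ry":0,"rz":0}]'
python3 - <<'E'
from h import *
Z=[];
for i in range(5):
    T=tcp(); d=bot.capture('wrist'); Z.append(T[:3,3])
print(np.array(Z).round(1)); d=snap('wrist','w2.png'); T=tcp();np.save('pics/w2T.npy',T)
E
```

```text
time: 4.35
tool_pos: [552.8, 271.2, 8.9]
tcp_rot: [3.141, -0.0, 0.681]
contact_force: [-0.6, -0.1, 3.7]
grip_width: 42.8
[[552.8 271.2   8.9]
 [552.8 271.2   8.9]
 [552.8 271.2   8.9]
 [552.8 271.2   8.9]
 [552.8 271.2   8.9]]
```

View pics/w2.png

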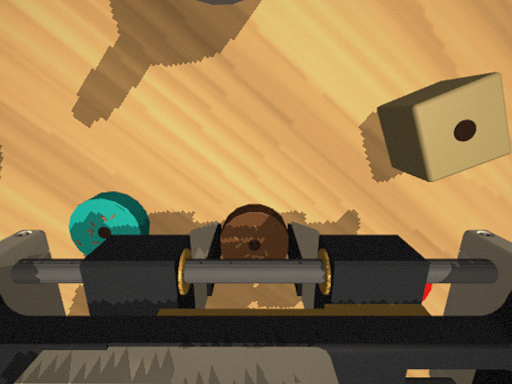

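The pellet is between the pads, with its hole at about (254,245) and its rim spanning columns 221–288, top at row 205. I'll measure its offset along tool x.

```bash
python3 - <<'E'
from h import *
d=dict(np.load('pics/w2.npz'));T=np.load('pics/w2T.npy')
for (u,v) in[(254,245),(254.5,206),(222,240),(287,240)]:
    p=onz(d,u,v,16.5,T);print(u,v,p.round(1),(T[:3,:3].T@(p-T[:3,3])).round(1))
f=d['frame'].astype(int);m=(f[...,0]<150)&(f[...,0]>30)
print(f[200:250:2,254].tolist())
print(f[235,212:296:3].tolist())
print(bot.get_obs()['grip_width'])
E
```

```text
254 245 [551.2 270.   16.5] [-1.9 -0.1 -7.6]
254.5 206 [571.7 286.2  16.5] [24.2  0.2 -7.6]
222 240 [541.3 287.8  16.5] [  1.6 -20.1  -7.6]
287 240 [566.9 256.2  16.5] [ 1.5 20.6 -7.6]
[[231, 183, 109], [233, 178, 107], [108, 78, 46], [54, 32, 17], [51, 27, 3], [48, 29, 13], [118, 78, 49], [120, 73, 41], [122, 78, 50], [119, 76, 44], [117, 73, 41], [121, 75, 45], [114, 72, 35], [144, 96, 53], [76, 47, 27], [78, 49, 29], [80, 54, 32], [76, 51, 29], [78, 52, 35], [97, 60, 30], [53, 40, 28], [34, 19, 13], [37, 29, 22], [36, 24, 13], [36, 24, 14]]
[[94, 85, 70], [3, 5, 1], [5, 1, 3], [83, 53, 33], [80, 51, 29], [75, 48, 28], [73, 42, 21], [69, 42, 24], [79, 50, 28], [76, 45, 26], [81, 52, 35], [77, 50, 32], [77, 49, 28], [81, 53, 35], [76, 47, 25], [76, 46, 25], [77, 52, 32], [74, 46, 29], [76, 47, 26], [73, 46, 28], [76, 48, 24], [76, 48, 28], [75, 50, 27], [72, 46, 23], [75, 45, 28], [72, 45, 28], [10, 6, 3], [13, 11, 8]]
42.69644249466995
```

```bash
python3 -m handwheel '[{"claw":40,"dx":0,"dy":0,"dz":-15,"rx":0,"ry":0,"rz":0},{"claw":40,"dx":0,"dy":0,"dz":-32,"rx":0,"ry":0,"rz":0},{"claw":40,"dx":0,"dy":0,"dz":-32,"rx":0,"ry":0,"rz":0},{"claw":40,"dx":0,"dy":0,"dz":-32,"rx":0,"ry":0,"rz":0},{"claw":40,"dx":0,"dy":0,"dz":0,"rx":0,"ry":0,"rz":0}]'
python3 -m handwheel '[{"claw":40,"dx":-33.8,"dy":20.3,"dz":0,"rx":0,"ry":0,"rz":0},{"claw":40,"dx":-33.8,"dy":20.3,"dz":0,"rx":0,"ry":0,"rz":0},{"claw":40,"dx":-33.8,"dy":20.3,"dz":0,"rx":0,"ry":0,"rz":0},{"claw":40,"dx":-33.8,"dy":20.3,"dz":0,"rx":0,"ry":0,"rz":0},{"claw":40,"dx":-33.8,"dy":20.3,"dz":0,"rx":0,"ry":0,"rz":0},{"claw":40,"dx":-33.8,"dy":20.3,"dz":0,"rx":0,"ry":0,"rz":0},{"claw":40,"dx":-33.8,"dy":20.3,"dz":0,"rx":0,"ry":0,"rz":0},{"claw":40,"dx":-33.8,"dy":20.3,"dz":0,"rx":0,"ry":0,"rz":0},{"claw":40,"dx":-33.8,"dy":20.3,"dz":0,"rx":0,"ry":0,"rz":0},{"claw":40,"dx":-33.8,"dy":20.3,"dz":0,"rx":0,"ry":0,"rz":0}]'
python3 -m handwheel '[{"claw":40,"dx":0,"dy":0,"dz":0,"rx":0,"ry":0,"rz":0},{"claw":40,"dx":0,"dy":0,"dz":0,"rx":0,"ry":0,"rz":0},{"claw":40,"dx":0,"dy":0,"dz":0,"rx":0,"ry":0,"rz":0}]'
python3 - <<'E'
from h import *
T=tcp(); d=snap('wrist','w3.png');np.save('pics/w3T.npy',T)
E
```

```text
time: 5.15
tool_pos: [555.3, 272.0, 125.5]
tcp_rot: [3.138, -0.009, 0.681]
contact_force: [0.2, -0.4, 0.4]
grip_width: 42.3
time: 6.15
tool_pos: [416.7, -100.6, 119.7]
tcp_rot: [-3.141, 0.0, 0.681]
contact_force: [1.0, -0.4, -0.6]
grip_width: 42.6
time: 6.45
tool_pos: [417.8, -98.7, 119.6]
tcp_rot: [-3.141, -0.0, 0.681]
contact_force: [0.7, -0.3, -0.5]
grip_width: 42.4
```

View pics/w3.png

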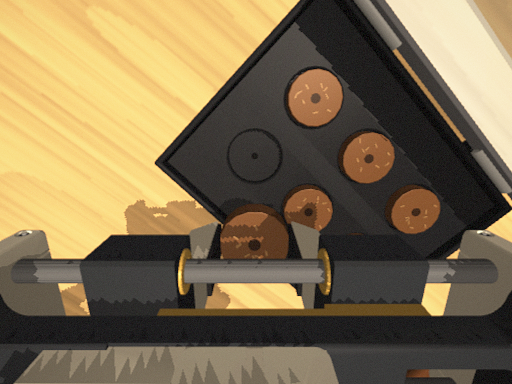

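The empty pocket ring is at about (254,154) and the held pellet is unchanged at (254,245). Seated pellets show at (315,97), (368,157), (415,211) and (308,208).

```bash
python3 - <<'E'
from h import *
d=dict(np.load('pics/w3.npz'));T=np.load('pics/w3T.npy');f=d['frame'].astype(int)
m=((f[...,0]-f[...,2]>30)&(f[...,0]>90)).astype('uint8')
P=[];L=[]
for u,v,l in[(315,97,(35,70)),(368,157,(35,0)),(415,211,(35,-70))]:
    w=np.zeros_like(m);cv2.circle(w,(u,v),31,1,-1);w&=m
    c=max(cv2.findContours(w,0,2)[0],key=cv2.contourArea);c=cv2.convexHull(c)
    e=cv2.fitEllipse(c);print(e); P.append(onz(d,*e[0],48,T)[:2]);L.append(l)
P=np.array(P);L=np.array(L,float);a=P-P.mean(0);b=L-L.mean(0)
th=np.arctan2((b[:,0]*a[:,1]-b[:,1]*a[:,0]).sum(),(a*b).sum())
Rm=np.array([[np.cos(th),-np.sin(th)],[np.sin(th),np.cos(th)]])
o=P.mean(0)-Rm@L.mean(0);pk=o+Rm@[-35,70]
print('prop',o,th,(P-(L@Rm.T+o)).round(1).tolist(),'pocket',pk)
# ring: dark circle
g=cv2.cvtColor(d['frame'],cv2.COLOR_RGB2GRAY);g=cv2.GaussianBlur(g,(3,3),0).astype(float)
pts=[]
for t in np.arange(0,2*np.pi,.05):
    r=np.arange(20,33,.5);x=254.5+r*np.cos(t);y=155+r*np.sin(t)
    val=cv2.remap(g.astype('float32'),x.astype('float32')[None],y.astype('float32')[None],1)[0]
    i=np.argmin(val);pts.append((x[i],y[i]))
e=cv2.fitEllipse(np.array(pts,np.float32));print('ring',e,onz(d,*e[0],40,T),onz(d,*e[0],38,T))
print('floor hole',onz(d,254.5,155.5,32,T))
print('tool to pocket',T[:3,:3].T@(np.append(pk,40)-T[:3,3]))
# held hole
h=f[238:256,246:263].sum(2);y,x=np.nonzero(h<110);c=(x.mean()+246,y.mean()+238);print('held hole',c,y.min()+238,y.max()+238,x.min()+246,x.max()+246);p=onz(d,*c,119.6+7.6,T);print(T[:3,:3].T@(p-T[:3,3]))
E
```

```text
((314.9997863769531, 97.13399505615234), (53.56766128540039, 58.14262008666992), 27.81995391845703)
((368.3208312988281, 157.34544372558594), (47.92659378051758, 54.138641357421875), 49.35060119628906)
((415.3067321777344, 210.82696533203125), (42.583656311035156, 50.85028076171875), 58.69584274291992)
prop [ 476.5547532  -146.87694055] -0.10397351113027113 [[-0.0, -0.0], [0.1, 0.1], [-0.0, -0.0]] pocket [449.0088059  -73.62244726]
ring ((254.07980346679688, 155.4893798828125), (52.437198638916016, 53.34081268310547), 106.36160278320312) [449.30381446 -73.16424921  40.        ] [449.05235849 -73.36794141  38.        ]
floor hole [448.53532242 -74.28791515  32.        ]
tool to pocket [40.04023738  0.18483342 79.62441294]
held hole (np.float64(254.125), np.float64(244.90277777777777)) 240 249 249 259
[-1.86536229 -0.02599873 -7.57561613]
```

```bash
python3 -m handwheel '[{"claw":40,"dx":21,"dy":0.2,"dz":0,"rx":0,"ry":0,"rz":0},{"claw":40,"dx":21,"dy":0,"dz":0,"rx":0,"ry":0,"rz":0},{"claw":40,"dx":0,"dy":0,"dz":25,"rx":0,"ry":0,"rz":0},{"claw":40,"dx":0,"dy":0,"dz":25,"rx":0,"ry":0,"rz":0},{"claw":40,"dx":0,"dy":0,"dz":14,"rx":0,"ry":0,"rz":0},{"claw":40,"dx":0,"dy":0,"dz":0,"rx":0,"ry":0,"rz":0},{"claw":40,"dx":0,"dy":0,"dz":0,"rx":0,"ry":0,"rz":0}]'
python3 - <<'E'
from h import *
T=tcp(); d=snap('wrist','w4.png');np.save('pics/w4T.npy',T)
c=d['frame'][150:300,150:360,::-1];cv2.imwrite('pics/w4c.png',cv2.resize(c,None,fx=3,fy=3,interpolation=cv2.INTER_CUBIC))
E
```

```text
time: 7.2
tool_pos: [450.8, -72.3, 55.9]
tcp_rot: [-3.141, 0.0, 0.682]
contact_force: [0.0, -0.1, 0.2]
grip_width: 42.6
```

View pics/w4c.png

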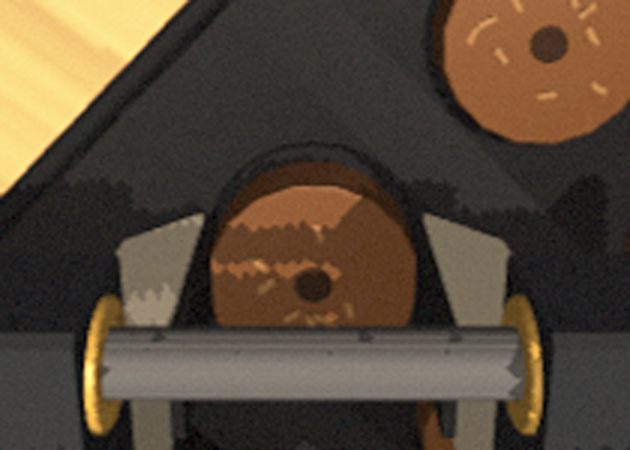

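The pellet hangs centred over the pocket, with the ring arc showing evenly around its far edge (about (310,145) in the crop). I'll lower it gently.

```bash
python3 -m handwheel '[{"claw":40,"dx":0,"dy":0,"dz":4,"rx":0,"ry":0,"rz":0},{"claw":40,"dx":0,"dy":0,"dz":4,"rx":0,"ry":0,"rz":0},{"claw":40,"dx":0,"dy":0,"dz":0,"rx":0,"ry":0,"rz":0}]'
python3 -m handwheel '[{"claw":40,"dx":0,"dy":0,"dz":2,"rx":0,"ry":0,"rz":0},{"claw":40,"dx":0,"dy":0,"dz":2,"rx":0,"ry":0,"rz":0},{"claw":40,"dx":0,"dy":0,"dz":2,"rx":0,"ry":0,"rz":0},{"claw":40,"dx":0,"dy":0,"dz":0,"rx":0,"ry":0,"rz":0},{"claw":40,"dx":0,"dy":0,"dz":0,"rx":0,"ry":0,"rz":0}]'
```

```text
time: 7.55
tool_pos: [450.4, -73.1, 47.6]
tcp_rot: [-3.141, 0.0, 0.681]
contact_force: [-0.5, 1.0, -0.3]
grip_width: 42.6
time: 8.05
tool_pos: [450.5, -73.1, 41.6]
tcp_rot: [-3.142, 0.0, 0.681]
contact_force: [0.6, 0.8, 0.3]
grip_width: 42.6
```

```bash
python3 -m handwheel '[{"claw":40,"dx":0,"dy":0,"dz":0.4,"rx":0,"ry":0,"rz":0},{"claw":60,"dx":0,"dy":0,"dz":0,"rx":0,"ry":0,"rz":0},{"claw":60,"dx":0,"dy":0,"dz":0,"rx":0,"ry":0,"rz":0},{"claw":60,"dx":0,"dy":0,"dz":0,"rx":0,"ry":0,"rz":0},{"claw":60,"dx":0,"dy":0,"dz":-20,"rx":0,"ry":0,"rz":0},{"claw":60,"dx":0,"dy":0,"dz":-35,"rx":0,"ry":0,"rz":0},{"claw":60,"dx":-15,"dy":0,"dz":-35,"rx":0,"ry":0,"rz":0},{"claw":60,"dx":-30,"dy":0,"dz":-20,"rx":0,"ry":0,"rz":0},{"claw":60,"dx":0,"dy":0,"dz":0,"rx":0,"ry":0,"rz":0},{"claw":60,"dx":0,"dy":0,"dz":0,"rx":0,"ry":0,"rz":0}]'
python3 - <<'E'
from h import *
T=tcp(); d=snap('wrist','w5.png');np.save('pics/w5T.npy',T)
snap('side','s5.png');cv2.imwrite('pics/m5.png',np.hstack([d['frame'][0:300,60:460],cv2.resize(bot.capture('side')['frame'][80:230,200:350],(300,300))])[:,:,::-1])
E
```

```text
time: 9.05
tool_pos: [415.6, -101.7, 151.7]
tcp_rot: [3.14, -0.001, 0.679]
contact_force: [0.6, 0.2, -0.1]
grip_width: 60.0
```

View pics/m5.png

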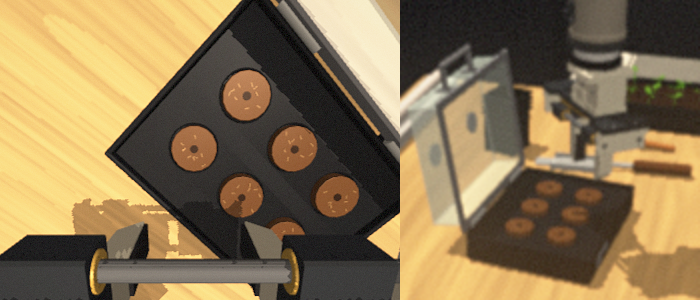

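The pellet is seated level in the front-left pocket (crop (194,149)), looking the same as its neighbours. Next is the handle: rise, turn and hover above it.

```bash
python3 -m handwheel '[{"claw":60,"dx":0,"dy":0,"dz":-31,"rx":0,"ry":0,"rz":-0.131},{"claw":60,"dx":0,"dy":0,"dz":-31,"rx":0,"ry":0,"rz":-0.131},{"claw":60,"dx":0,"dy":0,"dz":-31,"rx":0,"ry":0,"rz":-0.131},{"claw":60,"dx":0,"dy":0,"dz":-31,"rx":0,"ry":0,"rz":-0.131},{"claw":60,"dx":0,"dy":0,"dz":-31,"rx":0,"ry":0,"rz":-0.131},{"claw":60,"dx":0,"dy":0,"dz":-31,"rx":0,"ry":0,"rz":-0.131}]'
python3 -m handwheel '[{"claw":60,"dx":-4.8,"dy":29.7,"dz":0,"rx":0,"ry":0,"rz":0},{"claw":60,"dx":-4.8,"dy":29.7,"dz":0,"rx":0,"ry":0,"rz":0},{"claw":60,"dx":-4.8,"dy":29.7,"dz":0,"rx":0,"ry":0,"rz":0},{"claw":60,"dx":-4.8,"dy":29.7,"dz":0,"rx":0,"ry":0,"rz":0},{"claw":60,"dx":-4.8,"dy":29.7,"dz":0,"rx":0,"ry":0,"rz":0},{"claw":60,"dx":-4.8,"dy":29.7,"dz":0,"rx":0,"ry":0,"rz":0},{"claw":60,"dx":-4.8,"dy":29.7,"dz":0,"rx":0,"ry":0,"rz":0},{"claw":60,"dx":-4.8,"dy":29.7,"dz":0,"rx":0,"ry":0,"rz":0},{"claw":60,"dx":0,"dy":0,"dz":0,"rx":0,"ry":0,"rz":0},{"claw":60,"dx":0,"dy":0,"dz":0,"rx":0,"ry":0,"rz":0}]'
python3 - <<'E'
from h import *
T=tcp(); d=snap('wrist','w6.png');np.save('pics/w6T.npy',T);print(bot.get_obs()['joint_positions'])
M=np.linalg.inv(T@np.array(d['mount']))
for l in(-52,0,52):
    p=M@[648.2+.1043*l,-164.9+.9946*l,280.6,1];q=np.array(d['camera_matrix'])@p[:3];print(q[:2]/q[2])
E
```

```text
time: 9.8
tool_pos: [415.7, -100.9, 337.7]
tcp_rot: [-3.14, -0.001, 1.473]
contact_force: [1.0, -0.9, 0.6]
grip_width: 59.9
time: 10.8
tool_pos: [648.2, -163.7, 334.9]
tcp_rot: [-3.138, -0.001, 1.468]
contact_force: [1.1, 0.2, -0.6]
grip_width: 60.1
[-3.62080732e-01  5.91084076e-01  8.29260395e-01 -6.85397253e-05
  1.72359195e+00 -2.58793597e-01]
[254.33482214 262.89459201]
[254.39319561 209.17011902]
[254.45990045 147.77780875]
```

View pics/w6.png

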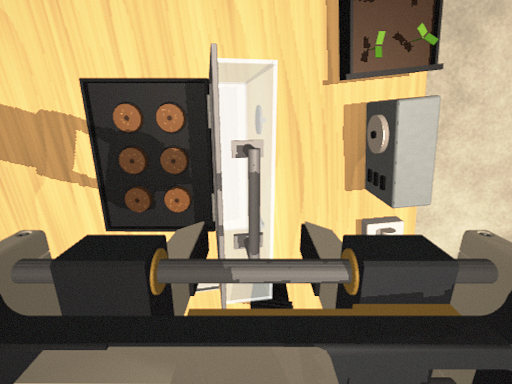

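The bar runs from (253,150) to (254,258), exactly as predicted, and sits centred between the fingers. I'll go down and grip.

```bash
python3 -m handwheel '[{"claw":50,"dx":0,"dy":0,"dz":30,"rx":0,"ry":0,"rz":0},{"claw":50,"dx":0,"dy":0,"dz":25,"rx":0,"ry":0,"rz":0},{"claw":50,"dx":0,"dy":0,"dz":17,"rx":0,"ry":0,"rz":0},{"claw":50,"dx":0,"dy":0,"dz":0,"rx":0,"ry":0,"rz":0},{"claw":50,"dx":0,"dy":0,"dz":0,"rx":0,"ry":0,"rz":0}]'
python3 -m handwheel '[{"claw":25,"dx":0,"dy":0,"dz":0,"rx":0,"ry":0,"rz":0},{"claw":25,"dx":0,"dy":0,"dz":0,"rx":0,"ry":0,"rz":0},{"claw":5,"dx":0,"dy":0,"dz":0,"rx":0,"ry":0,"rz":0},{"claw":5,"dx":0,"dy":0,"dz":0,"rx":0,"ry":0,"rz":0},{"claw":5,"dx":0,"dy":0,"dz":0,"rx":0,"ry":0,"rz":0},{"claw":5,"dx":0,"dy":0,"dz":0,"rx":0,"ry":0,"rz":0},{"claw":5,"dx":0,"dy":0,"dz":0,"rx":0,"ry":0,"rz":0}]'
```

```text
time: 11.35
tool_pos: [647.5, -164.0, 266.7]
tcp_rot: [3.14, 0.0, 1.467]
contact_force: [0.3, -0.6, -0.2]
grip_width: 50.0
time: 12.05
tool_pos: [647.7, -164.2, 265.4]
tcp_rot: [-3.141, 0.0, 1.467]
contact_force: [-3.0, -0.0, 1.7]
grip_width: 8.8
```

```bash
cat > arc.py <<'E'
from h import *
o=np.array([476.55,-146.9]);th=-.1045;ex=np.array([np.cos(th),np.sin(th)])
def where(T):
    """cover angle, tilt, bar y from measured TCP"""
    z=T[:3,2]; p=T[:3,3]-15.2*z; px=(p[:2]-o)@ex; 
    v=np.array([px-104,p[2]-53]); return np.degrees(np.arctan2(v[1],-v[0])-np.arctan2(28,236)),np.hypot(*v),np.arctan2(z[:2]@ex,-z[2])
def pose(A,t):
    A=np.radians(A);return np.array([-236*np.cos(A)+28*np.sin(A),236*np.sin(A)+28*np.cos(A)])+15.2*np.array([np.sin(t),-np.cos(t)])
def rows(As,ts):
    for i in range(len(As)-1):
        d=pose(As[i+1],ts[i+1])-pose(As[i],ts[i]);t=ts[i]
        y=np.array([np.cos(t),np.sin(t)]);z=np.array([np.sin(t),-np.cos(t)])
        print(round(As[i+1],1),'dy %.1f dz %.1f rx %.3f'%(d@y,d@z,-(ts[i+1]-ts[i])))
E
python3 - <<'E'
from arc import *
print(where(tcp()),237.66)
As=np.r_[100,99,97.5,95.5,93,np.arange(90.4,48,-2.6),47.2,46,45]; ts=(100-As)/55*.61
rows(As,ts)
E
```

```text
(np.float64(99.87605623909933), np.float64(237.50121729181632), np.float64(-0.0005481236241941679)) 237.66
99.0 dy -3.8 dz -1.2 rx -0.011
97.5 dy -5.7 dz -1.7 rx -0.017
95.5 dy -7.7 dz -2.1 rx -0.022
93.0 dy -9.6 dz -2.5 rx -0.028
90.4 dy -10.1 dz -2.4 rx -0.029
87.8 dy -10.1 dz -2.2 rx -0.029
85.2 dy -10.1 dz -2.1 rx -0.029
82.6 dy -10.2 dz -1.9 rx -0.029
80.0 dy -10.2 dz -1.7 rx -0.029
77.4 dy -10.2 dz -1.5 rx -0.029
74.8 dy -10.3 dz -1.4 rx -0.029
72.2 dy -10.3 dz -1.2 rx -0.029
69.6 dy -10.3 dz -1.0 rx -0.029
67.0 dy -10.3 dz -0.8 rx -0.029
64.4 dy -10.3 dz -0.7 rx -0.029
61.8 dy -10.3 dz -0.5 rx -0.029
59.2 dy -10.3 dz -0.3 rx -0.029
56.6 dy -10.3 dz -0.1 rx -0.029
54.0 dy -10.3 dz 0.1 rx -0.029
51.4 dy -10.3 dz 0.2 rx -0.029
48.8 dy -10.3 dz 0.4 rx -0.029
47.2 dy -6.4 dz 0.3 rx -0.018
46.0 dy -4.8 dz 0.3 rx -0.013
45.0 dy -4.0 dz 0.2 rx -0.011
```

```bash
python3 -m handwheel '[{"claw":5,"dx":0,"dy":-3.8,"dz":-1.2,"rx":-0.011,"ry":0,"rz":0},{"claw":5,"dx":0,"dy":-5.7,"dz":-1.7,"rx":-0.017,"ry":0,"rz":0},{"claw":5,"dx":0,"dy":-7.7,"dz":-2.1,"rx":-0.022,"ry":0,"rz":0},{"claw":5,"dx":0,"dy":-9.6,"dz":-2.5,"rx":-0.028,"ry":0,"rz":0}]'
python3 -c "
from arc import *
print(where(tcp()),bot.get_obs()['moment'])"
```

```text
time: 12.45
tool_pos: [621.2, -161.5, 272.0]
tcp_rot: [3.061, 0.0, 1.467]
contact_force: [0.8, -1.0, -1.5]
grip_width: 9.0
(np.float64(92.95723086265849), np.float64(237.55582718575215), np.float64(0.08049352709827227)) [-0.17990432 -0.35610127  0.02531256]
```

Tracking is exact (92.96° against 93.0°) and forces are small. Continuing in batches.

```bash
python3 -m handwheel '[{"claw":5,"dx":0,"dy":-10.1,"dz":-2.4,"rx":-0.029,"ry":0,"rz":0},{"claw":5,"dx":0,"dy":-10.1,"dz":-2.2,"rx":-0.029,"ry":0,"rz":0},{"claw":5,"dx":0,"dy":-10.1,"dz":-2.1,"rx":-0.029,"ry":0,"rz":0},{"claw":5,"dx":0,"dy":-10.2,"dz":-1.9,"rx":-0.029,"ry":0,"rz":0},{"claw":5,"dx":0,"dy":-10.2,"dz":-1.7,"rx":-0.029,"ry":0,"rz":0},{"claw":5,"dx":0,"dy":-10.2,"dz":-1.5,"rx":-0.029,"ry":0,"rz":0},{"claw":5,"dx":0,"dy":-10.3,"dz":-1.4,"rx":-0.029,"ry":0,"rz":0},{"claw":5,"dx":0,"dy":-10.3,"dz":-1.2,"rx":-0.029,"ry":0,"rz":0}]'
python3 -c "
from arc import *
o=bot.get_obs();print(where(tcp()),o['moment'],o['joint_positions'])"
```

```text
time: 13.25
tool_pos: [538.8, -152.9, 272.2]
tcp_rot: [2.828, 0.001, 1.466]
contact_force: [1.8, -0.8, -0.8]
grip_width: 9.0
(np.float64(72.07319336849561), np.float64(238.1649684427018), np.float64(0.3134935732148451)) [-0.06451641 -0.20392475  0.0042482 ] [-0.47781099  0.2049279   1.62926108  0.1317648   1.01789494 -0.4264956 ]
```

```bash
python3 -c "
from arc import *
As=np.r_[np.arange(72.1,49,-2.6),46.9,45.7,45]; ts=.313+(72.1-As)/27.1*.18
rows(As,ts)"
```

```text
69.5 dy -10.5 dz -1.0 rx -0.017
66.9 dy -10.5 dz -0.7 rx -0.017
64.3 dy -10.5 dz -0.4 rx -0.017
61.7 dy -10.5 dz -0.1 rx -0.017
59.1 dy -10.5 dz 0.2 rx -0.017
56.5 dy -10.5 dz 0.5 rx -0.017
53.9 dy -10.5 dz 0.8 rx -0.017
51.3 dy -10.5 dz 1.1 rx -0.017
46.9 dy -17.6 dz 2.6 rx -0.029
45.7 dy -4.8 dz 0.8 rx -0.008
45.0 dy -2.8 dz 0.5 rx -0.005
```

```bash
python3 -m handwheel '[{"claw":5,"dx":0,"dy":-10.5,"dz":-1.0,"rx":-0.017,"ry":0,"rz":0},{"claw":5,"dx":0,"dy":-10.5,"dz":-0.7,"rx":-0.017,"ry":0,"rz":0},{"claw":5,"dx":0,"dy":-10.5,"dz":-0.4,"rx":-0.017,"ry":0,"rz":0},{"claw":5,"dx":0,"dy":-10.5,"dz":-0.1,"rx":-0.017,"ry":0,"rz":0},{"claw":5,"dx":0,"dy":-10.5,"dz":0.2,"rx":-0.017,"ry":0,"rz":0},{"claw":5,"dx":0,"dy":-10.5,"dz":0.5,"rx":-0.017,"ry":0,"rz":0},{"claw":5,"dx":0,"dy":-10.5,"dz":0.8,"rx":-0.017,"ry":0,"rz":0}]'
python3 -c "
from arc import *
o=bot.get_obs();print(where(tcp()),o['moment'],o['joint_positions'])
A,_,t=where(tcp());As=np.r_[np.linspace(A,47,4),45.8,45];rows(As,t+(A-As)*.006)"
```

```text
time: 13.95
tool_pos: [470.2, -145.6, 246.7]
tcp_rot: [2.71, 0.001, 1.466]
contact_force: [2.3, 0.4, -2.5]
grip_width: 8.6
(np.float64(53.852014452031106), np.float64(238.14996506410446), np.float64(0.43140647725250136)) [-0.03215458 -0.07870469  0.05628815] [-0.5835525   0.04787917  1.92962701  0.27255728  0.79477232 -0.63452608]
51.6 dy -9.2 dz 1.0 rx -0.014
49.3 dy -9.2 dz 1.2 rx -0.014
47.0 dy -9.2 dz 1.4 rx -0.014
45.8 dy -4.8 dz 0.8 rx -0.007
45.0 dy -3.2 dz 0.6 rx -0.005
```

```bash
python3 -m handwheel '[{"claw":5,"dx":0,"dy":-9.2,"dz":1.0,"rx":-0.014,"ry":0,"rz":0},{"claw":5,"dx":0,"dy":-9.2,"dz":1.2,"rx":-0.014,"ry":0,"rz":0},{"claw":5,"dx":0,"dy":-9.2,"dz":1.4,"rx":-0.014,"ry":0,"rz":0},{"claw":5,"dx":0,"dy":-4.8,"dz":0.8,"rx":-0.007,"ry":0,"rz":0},{"claw":5,"dx":0,"dy":-3.2,"dz":0.6,"rx":-0.005,"ry":0,"rz":0},{"claw":5,"dx":0,"dy":0,"dz":0,"rx":0,"ry":0,"rz":0},{"claw":5,"dx":0,"dy":0,"dz":0,"rx":0,"ry":0,"rz":0},{"claw":5,"dx":0,"dy":0,"dz":0,"rx":0,"ry":0,"rz":0}]'
python3 - <<'E'
from arc import *
o_=bot.get_obs();print(where(tcp()),o_['contact_force'],o_['moment'],o_['joint_positions'])
s=snap('side','s7.png');t=snap('top','t7.png')
cv2.imwrite('pics/m7.png',np.vstack([np.hstack([cv2.resize(s['frame'][60:240,60:360],(600,360)),np.zeros((360,0,3),'uint8')]),cv2.resize(t['frame'][100:220,200:360],(600,240)*1)])[:,:,::-1])
E
```

```text
time: 14.75
tool_pos: [441.2, -142.5, 226.8]
tcp_rot: [2.658, -0.0, 1.467]
contact_force: [-2.8, 3.1, 4.1]
grip_width: 9.2
(np.float64(45.15838529751648), np.float64(237.88000515675353), np.float64(0.48319990106988026)) [-2.80217694  3.13742891  4.14341028] [0.42790004 0.26434033 0.19936679] [-0.64891493 -0.00215825  2.06601425  0.3866713   0.69350378 -0.79653012]
```

View pics/m7.png

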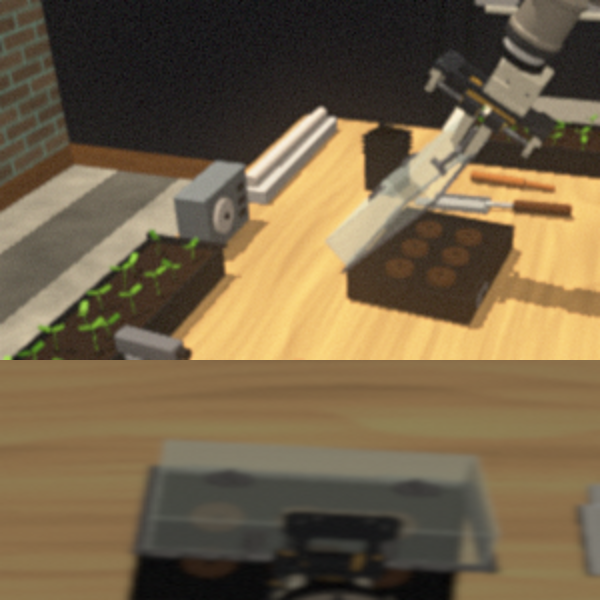

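The gripper is holding the cover at about 45°, and all six pellets are in place under it. I'll check that it stays steady for a moment, then hand in.

```bash
python3 -m handwheel '[{"claw":5,"dx":0,"dy":0,"dz":0,"rx":0,"ry":0,"rz":0},{"claw":5,"dx":0,"dy":0,"dz":0,"rx":0,"ry":0,"rz":0},{"claw":5,"dx":0,"dy":0,"dz":0,"rx":0,"ry":0,"rz":0},{"claw":5,"dx":0,"dy":0,"dz":0,"rx":0,"ry":0,"rz":0},{"claw":5,"dx":0,"dy":0,"dz":0,"rx":0,"ry":0,"rz":0}]'
python3 -c "
from arc import *
print(where(tcp()));bot.close_job()"
```

```text
time: 15.35
tool_pos: [441.1, -142.5, 226.8]
tcp_rot: [2.658, 0.0, 1.467]
contact_force: [-3.2, 2.9, 4.5]
grip_width: 9.1
(np.float64(45.14402916828426), np.float64(237.86583703004555), np.float64(0.48330789651729217))
the job is handed in; nothing more can be done
```

I set the pellet in the one empty pocket (front-left), then brought the cover forward by its bar in a slow arc. I handed in at about 15.4 s with the gripper still holding the cover.

- **Cover:** the last two readings, 0.6 s apart, were 45.16° and 45.14°. The angle comes from the gripper pose and assumes the bar's place between the pads; I didn't measure it separately in a picture. The bar-to-hinge distance came out at 237.9 mm against an expected 237.7 mm, and the force at the end was about 6 N.
- **Pellet:** the wrist picture after release showed it level with the others, and the last side view showed all six pellets in place.
- **Other things:** I planned clearance around the look-alikes and bystanders and saw no sign of contact. I didn't re-measure their positions afterwards.
- **Disagreements:** the finger opening read 1–2 mm low on both grips (42.6 mm on the 45 mm pellet, 9 mm on the 10 mm bar). The first top-camera fix on the pellet was about 5 mm off, so I used the wrist camera's.

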